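Click the reading head in at the vial

TASK

Push the reading head along its rail with the outside of the fingers until it drops into the click stop in front of the station where the slim vial stands, and leave it clicked in there. Push gently, do not grip anything, and leave the vial, the beaker and the squat bottle standing untouched.

Things in the scene. Friction and masses are not known exactly. Their poses are not given: they have to be found in the camera images.
- reader: Fixed bench reader: base plate 190 (x) x 360 (y) x 8 mm on the worktop. Origin: underside, mid-width; plate x -90 to +100 mm. x points away from the robot (turned up to 0.25 rad), y along the rail to the robot's left. Rail: steel bar at x = -35 mm, 34 mm wide, top at 24 mm. Click stops: pairs of ridges 3 mm high, 12 mm apart across the rail, centred at y = -85, 0, +85 mm, each before a station.
- head (a joint): Head's place on the rail (m), growing toward the robot's left: -0.085, 0, +0.085 = right, middle, left click stop; travel +-0.112; starts between middle and left. Slides with 1 to 2 N plus 12 N per m/s. A sprung ball takes about 8 to 10 N over a stop's first ridge, then drops in; within about 4 mm of the stop it pulls the head to its centre and holds. The same push again drives it out and on.
- head_top (a point): Centre of the black top face of the reading head, 85.5 mm above the worktop. The head is a grey block 96 mm along the rail, 92 mm across, centred over the rail, from 28 to 85 mm above the worktop; its flat upright end faces, 48 mm either side of the centre, are pushed. A flat round lens window looks to the stations.
- vial: Slim brown vial with a white cap, 27 mm diameter, 98 mm tall, loose, standing upright in one of the three stations (which one varies). Origin at the centre of its underside.
- beaker: Clear beaker, 55 mm diameter, 70 mm tall, loose, standing in another station. Origin at the centre of its underside.
- squat_bottle: Squat capped bottle, 49 mm diameter, 90 mm tall, loose, standing in the remaining station. Origin at the centre of its underside.
- station_right (a point): Centre of the right station (seen from the robot), on the plate's top 8 mm above the worktop, at reader x = +66 mm, y = -85 mm; ringed by a low black rim, 62 mm inside, 4 mm high. Its click stop is at head joint -0.085.
- station_middle (a point): Centre of the middle station (seen from the robot), on the plate's top 8 mm above the worktop, at reader x = +66 mm, y = +0 mm; ringed by a low black rim, 62 mm inside, 4 mm high. Its click stop is at head joint +0.000.
- station_left (a point): Centre of the left station (seen from the robot), on the plate's top 8 mm above the worktop, at reader x = +66 mm, y = +85 mm; ringed by a low black rim, 62 mm inside, 4 mm high. Its click stop is at head joint +0.085.
Mind the look-alikes: they are no part of the job. What is shaped like the vial but purple is not meant.

How it is judged:
By the outcome, as a careful person would: the job done as asked, in the order asked, and still so for the second after the job is handed in, with the robot touching nothing.
It also fails if it takes over 38 s, if anything falls off the work surface, if the arm or the gripper's body presses on something with over 40 N, if the wrist force passes 120 N, or if a joint passes its speed limit or range.

ROBOT

A 6-joint arm with a two-finger parallel gripper is mounted at the origin on a cart in front of the work surface, level with it; the furniture and walls round the work are solid. World frame = base frame: x ahead of the robot, y to its left, z up, the work surface at z = 0. Lengths are in mm, angles in rad, forces in N, time in s.
With the tool pointing down it reaches from about 350 to 775 mm from the base axis. Payload 7.3 kg.
Tool frame: the origin (TCP) lies at the very end of the fingers, on their centre line; the grasp point (between the pads) lies 19 mm behind it; z points along the fingers, y is the line along which they close (so a half turn about z gives the same grasp; the last joint's range is limited). The gripper opens to 92 mm and grips with 3 to 60 N. Pads are 19 mm wide; open, the fingers measure 130 mm over their backs; the gripper's body (75 mm by 190 mm) begins 47 mm behind the grasp point.
Start: joints at [-1.402, 0.342, 1.524, -0, 1.275, -0.146], TCP at [162.576, -499.213, 226.741] pointing down, gripper open.
Joint ranges: [-2.53, 2.53], [-0.77, 2.02], [0.04, 2.7], [-1, 4.14], [0.28, 2.66], [-3.11, 3.11]. Speed limits (rad/s): [2.57, 2.57, 3.14, 3.14, 3.14, 3.14].

INTERFACE

Orientations are given as [roll, pitch, yaw] about the fixed x, y, z axes, in that order (R = Rz(yaw) Ry(pitch) Rx(roll)).
In Python, from plant import bot gives the robot as it stands.
- The arm moves only by the tool jog_arm, never from a script. Its argument "targets" is a list of rows, each an object with "xyz": the shift along the tool's x, y, z as a fraction of full scale, a list of three; "spin": the turn about the tool's z as a fraction of full scale. In form: [{"xyz": [x, y, z], "spin": spin}, ...]. A call has exactly 10 rows; each row shifts and turns the commanded pose from where the row before left it, along the tool's axes as they then stand; what a row does not reach is not made up. Full scale, the value 1, is 80 mm for a shift and 0.1 rad for a turn. A row lasts 1/8 s, in which the tool goes at most 62.5 mm and 10.7 degrees, less where a joint would pass 70% of its speed; a pose out of reach is approached as far as the arm can. A call with a number of a shift or a turn outside -1 to 1 is refused whole. A call with a gripper value outside its range is refused whole. "gripper" is the opening in per cent of the stroke, from 0 (shut) to 100 (fully open), set as the call begins (left out, the last holds). The fingers move at their own pace and stop on an object; the grip force is fixed at half the most. Time passes only in rows, so rows that do not move let the fingers close, or fill a call up. It gives the time, the measured TCP pose, the force, the opening and the grip force at its end, in the units of the state.
- bot.get_obs(): the state, without advancing time (a new reading comes with each control period).
- bot.capture(name): name is "scene" or "top"; returns the picture (384x512x3 uint8, blue, green, red); there is no depth.
- bot.get_calibration(name): a dict with "vfov" (degrees; the focal length in pixels is half the picture's height over the tangent of half this angle, whatever the lens; pixels are square), "cx", "cy" (the principal point, pixels), "eye" and "rotation" of the camera in the world. Camera axes: x right, y down, z forward; pixel columns grow to the right and rows downward; lengths in mm; the calibration is good to about 2 mm. A picture is of the moment at which its call begins. get_calibration takes no time and is no camera call.
- bot.close_job(): hands the job in; it is judged then, once.
The state is a dict: "time": time; "joint_positions": joint angles; "dq": joint speeds; "tau": joint torques, N m; "tool_pos": TCP position; "tcp_rot": TCP orientation; "contact_force": force on the tool from outside, world axes, zero at the start; "moment": the same for the moment, N m; "grip_width": finger opening in mm; "finger_force": force on a finger pad.
Only numpy, scipy, OpenCV 4.12 (cv2) and the standard library are available. Lean on these libraries where they do the work, as an engineer would, in place of code of your own. Each camera call takes 0.05 s, during which the arm holds its last target. There are 200 camera calls.

## Working session

There is one attempt and no reset: what is moved stays moved. The work goes in short steps, Python scripts to look and compute and a tool call to move; the robot and the scene stay as the last step left them, time stands still between calls to the robot, and variables do not carry over. Pictures are saved under pics/ and viewed, at most 10 in all, crops included, and the job is handed in when it is done.

Besides the shell and the picture viewer there is one more tool, called after "Call:" as a command line: name --argument value ..., lists and objects as JSON in quotes. jog_arm: Moves the arm, as the interface text tells. Shift numbers are shares of 80 mm and turn numbers shares of 0.1 rad, none past 1 either way. Its arguments: {"type":"object","properties":{"targets":{"type":"array","items":{"type":"object","properties":{"xyz":{"type":"array","items":{"type":"number"}},"spin":{"type":"number"}}}},"gripper":{"type":"number"}},"required":["targets"]}

```bash
mkdir -p pics
python3 - <<'E'
from plant import bot
import cv2
for n in("scene","top"):
    cv2.imwrite(f"pics/{n}0.png",bot.capture(n)); print(n,bot.get_calibration(n))
print(bot.get_obs())
E
```

```text
scene {'vfov': 45.39430148009056, 'cx': 254.41862530096367, 'cy': 191.77976510048796, 'eye': array([ 88.02980899, 312.68100387, 752.42381719]), 'rotation': array([-2.39116993, -0.02121074, -2.06634504])}
top {'vfov': 55.79734315089603, 'cx': 256.00619995470106, 'cy': 183.42887187909028, 'eye': array([554.20045325,  -5.15601867, 941.98365518]), 'rotation': array([-3.04358638,  0.02448433, -1.56889078])}
{'time': 0.1, 'joint_positions': array([-1.40200140e+00,  3.42664683e-01,  1.52487313e+00,  6.20675651e-06,
        1.27538894e+00, -1.45991491e-01]), 'dq': array([-0.00154402, -0.00334205, -0.00132204,  0.00025436,  0.00118195,
       -0.00106899]), 'tau': array([ 1.90000217e-03, -4.32001126e+01, -2.44694299e+01,  7.19470927e-02,
        5.25802025e-02, -4.29523050e-05]), 'tool_pos': array([ 162.51703393, -498.85817509,  226.12529264]), 'tcp_rot': array([-3.14027361e+00, -1.99948974e-04,  3.14784474e-01]), 'contact_force': array([ 0.5841271 , -0.34448636, -0.02273415]), 'moment': array([-0.00273186,  0.02463094,  0.03747016]), 'finger_force': 0.0, 'grip_width': 92.03238793504185}
```

View pics/scene0.png

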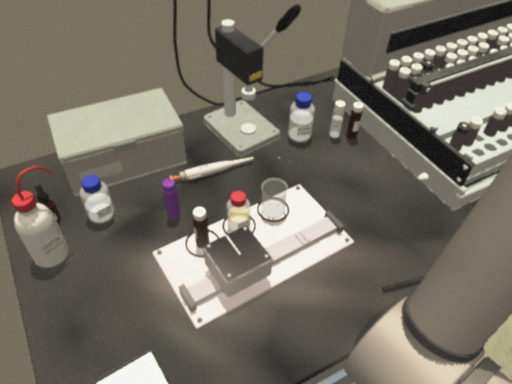

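View pics/top0.png

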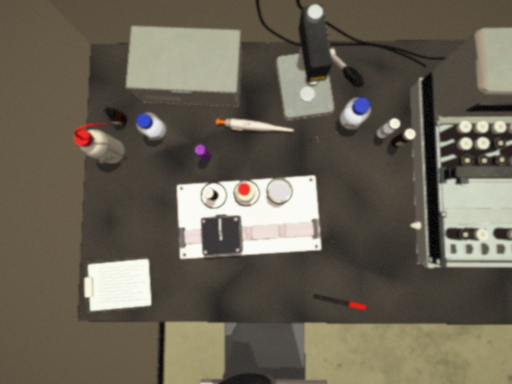

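Pictures: the scene view shows the white-capped brown vial at (200,228), the red-capped bottle at (238,212), the beaker at (273,200) and the head at (238,258). In the top view they are at (212,195), (245,191), (279,191) and (221,235).
Could be taken for the vial (scene pixels): purple vial (171,199), dark vial on the bench (355,120), white vial (338,118), rack vials (400,80). The description picks the brown one standing in a station, (200,228). Next I measure it and check it in a crop.

```bash
cat > h.py <<'E'
import numpy as np,cv2
from scipy.spatial.transform import Rotation as R
from plant import bot
def ray(n,p,z):
    c=bot.get_calibration(n); f=192/np.tan(np.radians(c['vfov']/2))
    M=R.from_euler('xyz',c['rotation']).as_matrix()
    d=M@np.array([(p[0]-c['cx'])/f,(p[1]-c['cy'])/f,1]); e=np.array(c['eye'])
    return e+d*(z-e[2])/d[2]
def head(im):
    "black top face in top view: pixel of centre and rect"
    g=im.max(2); m=np.zeros(g.shape,np.uint8); m[205:262,170:325]=(g[205:262,170:325]<75)
    m=cv2.morphologyEx(m,cv2.MORPH_CLOSE,np.ones((9,9)))
    c=max(cv2.findContours(m,0,2)[0],key=cv2.contourArea)
    return cv2.minAreaRect(c)
def plate(im):
    m=np.zeros(im.shape[:2],np.uint8); m[165:270,165:335]=(im.min(2)[165:270,165:335]>110)
    m=cv2.morphologyEx(m,cv2.MORPH_CLOSE,np.ones((25,25)))
    c=max(cv2.findContours(m,0,2)[0],key=cv2.contourArea)
    return cv2.minAreaRect(c)
E
python3 - <<'E'
from h import *
t=cv2.imread("pics/top0.png"); s=cv2.imread("pics/scene0.png")
r=head(t); print("head",r, ray("top",r[0],85.5))
print(np.array([ray("top",p,85.5) for p in cv2.boxPoints(r)]).round(1))
r=plate(t); print("plate",r); P=np.array([ray("top",p,8) for p in cv2.boxPoints(r)]);print(P.round(1),P.mean(0))
for n,p,z in(("vial",(212,194),106),("bottle",(244,189),98),("beaker",(279,190),78)): print(n,ray("top",p,z).round(1))
print("vial scene",ray("scene",(200,213),106).round(1))
a=cv2.resize(t[165:270,165:335],None,fx=4,fy=4,interpolation=2)
b=cv2.resize(s[170:320,145:360],None,fx=680/215,fy=680/215*.36,interpolation=2)
b=cv2.resize(s[185:290,155:325],None,fx=2.2,fy=1.6,interpolation=2)
v=np.zeros((a.shape[0]+b.shape[0],680,3),np.uint8); v[:a.shape[0],:a.shape[1]]=a; v[a.shape[0]:,:b.shape[1]]=b
cv2.imwrite("pics/crop1.png",v)
E
```

```text
head ((263.5, 233.0), (120.99998474121094, 55.99999237060547), -0.0) [521.77146623  -1.79301272  85.5       ]
[[ 456.6  139.3   85.5]
 [ 587.1  141.5   85.5]
 [ 587.4 -143.9   85.5]
 [ 457.9 -141.8   85.5]]
plate ((247.78982543945312, 216.84738159179688), (75.6321029663086, 142.61672973632812), 86.18592071533203)
[[ 645.   231.1    8. ]
 [ 669.5 -138.3    8. ]
 [ 477.  -148.2    8. ]
 [ 451.7  213.5    8. ]] [560.78268412  39.53652841   8.        ]
vial [611.8 117.4 106. ]
bottle [624.1  43.7  98. ]
beaker [623.3 -38.8  78. ]
vial scene [610.8 128.4 106. ]
```

View pics/crop1.png

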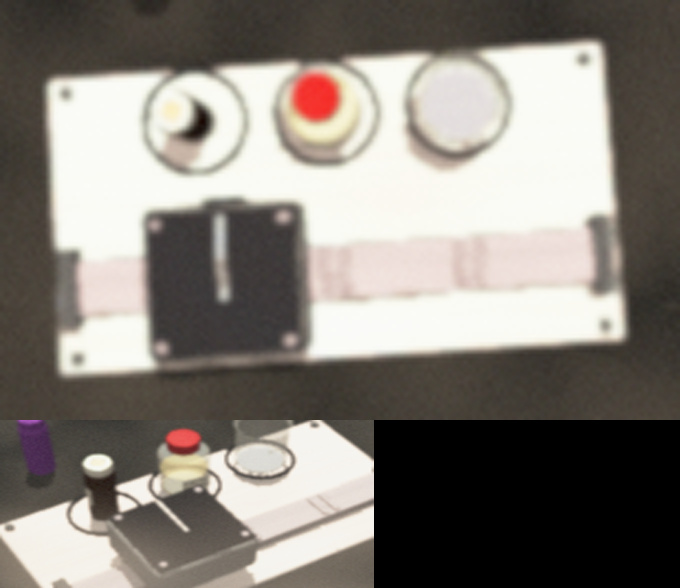

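The crop confirms the white-capped brown vial in the left station, with the red-capped bottle in the middle and the beaker on the right. Crop corners of the head top: (147,208), (302,204), (310,353), (152,358). Plate corners: (47,80), (603,42), (626,341), (62,375). The automatic masks merged with the background, so I use these corners.

```bash
cat >> h.py <<'E'
def frame():
    px=lambda L:np.array(L)/4+165-.375
    P=np.array([ray("top",p,8) for p in px([(47,80),(603,42),(626,341),(62,375)])])[:,:2]  # far-left, far-right, near-right, near-left
    u=(P[0]-P[1])+(P[3]-P[2]); yaw=np.arctan2(-u[0],u[1]); ex=np.array([np.cos(yaw),np.sin(yaw)]); ey=np.array([-ex[1],ex[0]])
    o=P.mean(0)-5*ex
    return P,yaw,ex,ey,o
E
python3 - <<'E'
from h import *
P,yaw,ex,ey,o=frame()
print("sides",[np.linalg.norm(P[i]-P[i-1]).round(1) for i in range(4)],"yaw",yaw,"o",o)
H=np.array([ray("top",np.array(p)/4+164.625,85.5) for p in [(147,208),(302,204),(310,353),(152,358)]])[:,:2]
print("head sides",[np.linalg.norm(H[i]-H[i-1]).round(1) for i in range(4)],H.mean(0))
loc=lambda q:np.array([(q-o)@ex,(q-o)@ey]).round(1)
print("head local",loc(H.mean(0)),[loc(h) for h in H])
print("vial local",loc(ray("top",(210,193),106)[:2]),loc(ray("scene",(200,213),106)[:2]),"beaker",loc(ray("top",(279,190),78)[:2]))
# click stop ridges seen in crop, at rail top 24
for p in[(330,273),(470,262)]: print("stop",loc(ray("top",np.array(p)/4+164.625,24)[:2]))
for y in(-85,0,85): print(y,"rail world",(o-35*ex+y*ey).round(1))
E
```

```text
sides [np.float64(189.4), np.float64(361.5), np.float64(191.0), np.float64(359.2)] yaw 0.065704961232394 o [555.37521505  38.00652095]
head sides [np.float64(87.4), np.float64(91.6), np.float64(86.7), np.float64(92.5)] [517.4939309   96.66589069]
head local [-33.9  61. ] [array([ 11.3, 106.4]), array([ 7.8, 14.8]), array([-78.9,  15.3]), array([-76.1, 107.7])]
vial local [64.2 80.1] [61.2 86.6] beaker [ 62.8 -81.1]
stop [-35.6   3.9]
stop [-34.3 -84.2]
-85 rail world [526.  -49.1]
0 rail world [520.5  35.7]
85 rail world [514.9 120.5]
```

Run:
```python
from h import *
P,yaw,ex,ey,o=frame()
q=np.array([162.58,-499.21]); print("start local",(q-o)@ex,(q-o)@ey)
```

```text
start local -427.22004226065536 -510.26728960658426
```

Call:
jog_arm --gripper 0 --targets '[{"xyz": [0, 0, 0], "spin": 0.83}, {"xyz": [0, 0, 0], "spin": 0.83}, {"xyz": [0, 0, 0], "spin": 0.83}, {"xyz": [0.3, -0.4, 0], "spin": 0}, {"xyz": [0.4, -0.5, 0], "spin": 0}, {"xyz": [0.4, -0.5, 0], "spin": 0}, {"xyz": [0.4, -0.5, 0], "spin": 0}, {"xyz": [0.4, -0.5, 0], "spin": 0}, {"xyz": [0.3, -0.4, 0], "spin": 0}, {"xyz": [0, 0, 0], "spin": 0}]'

```text
time: 1.35
tool_pos: [324.3, -262.1, 226.6]
tcp_rot: [-3.141, 0.0, 0.07]
contact_force: [-0.0, -0.7, -0.4]
grip_width: 0.7
finger_force: 0.0
```

Call:
jog_arm --targets '[{"xyz": [0.3, -0.4, 0], "spin": 0}, {"xyz": [0.45, -0.5, 0], "spin": 0}, {"xyz": [0.45, -0.5, 0], "spin": 0}, {"xyz": [0.45, -0.5, 0], "spin": 0}, {"xyz": [0.45, -0.5, 0], "spin": 0}, {"xyz": [0.4, -0.45, 0], "spin": 0}, {"xyz": [0.2, -0.2, 0.1], "spin": 0}, {"xyz": [0, 0, 0.4], "spin": 0}, {"xyz": [0, 0, 0.4], "spin": 0}, {"xyz": [0, 0, 0.2], "spin": 0}]'

```text
time: 2.6
tool_pos: [522.1, -7.5, 136.5]
tcp_rot: [-3.141, 0.003, 0.065]
contact_force: [0.3, -0.6, -0.5]
grip_width: 0.4
finger_force: 0.0
```

Run:
```python
from h import *
P,yaw,ex,ey,o=frame()
s=bot.get_obs(); q=s['tool_pos'][:2]; print("tcp",s['tool_pos'],s['tcp_rot'],"local",(q-o)@ex,(q-o)@ey)
a=bot.capture("scene")[120:330,130:390]
cv2.imwrite("pics/s1.png",cv2.resize(a,None,fx=2.8,fy=2.8))
```

```text
tcp [522.14564291  -7.49470449 136.53492952] [-3.14135733  0.00316457  0.06514615] local -36.14537514039019 -43.221266034090974
```

View pics/s1.png

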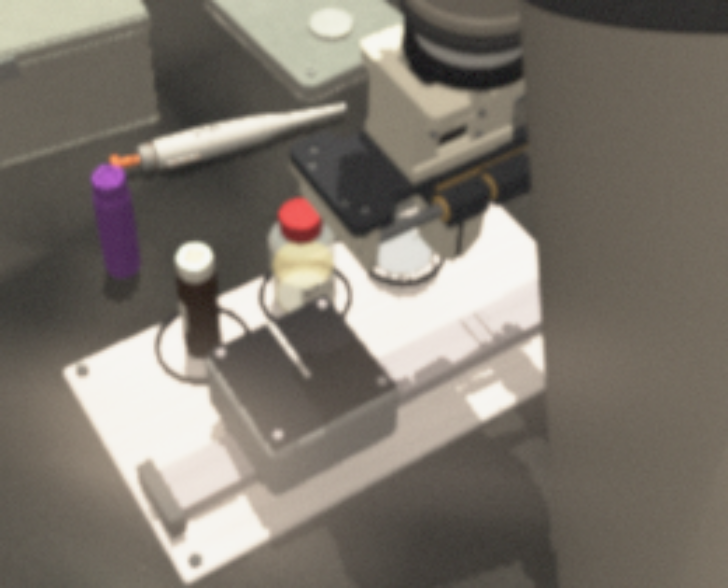

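The body's long axis lies along the rail, clear of the bottle and vial. The head is untouched at crop (300,385). Next I descend beside the head's right face and approach it.

Call:
jog_arm --targets '[{"xyz": [0, 0, 0.2], "spin": 0}, {"xyz": [0, 0, 0.3], "spin": 0}, {"xyz": [0, 0, 0.3], "spin": 0}, {"xyz": [0, 0, 0.2], "spin": 0}, {"xyz": [0, 0, 0.08], "spin": 0}, {"xyz": [0, -0.1, 0], "spin": 0}, {"xyz": [0, -0.1, 0], "spin": 0}, {"xyz": [0, -0.08, 0], "spin": 0}, {"xyz": [0, -0.04, 0], "spin": 0}, {"xyz": [0, 0, 0], "spin": 0}]'

```text
time: 3.9
tool_pos: [521.3, 19.4, 52.5]
tcp_rot: [3.141, -0.0, 0.066]
contact_force: [0.1, -0.3, 0.2]
grip_width: 0.4
finger_force: 0.0
```

Run:
```python
from h import *
P,yaw,ex,ey,o=frame()
s=bot.get_obs(); q=s['tool_pos'][:2]; print("tcp",s['tool_pos'],s['contact_force'],"local",(q-o)@ex,(q-o)@ey)
a=bot.capture("top")[165:270,165:335]
cv2.imwrite("pics/t1.png",cv2.resize(a,None,fx=4,fy=4))
```

```text
tcp [521.32660922  19.4216823   52.49934685] [ 0.13401954 -0.30960934  0.20280484] local -35.195373608287994 -16.3091834081447
```

View pics/t1.png

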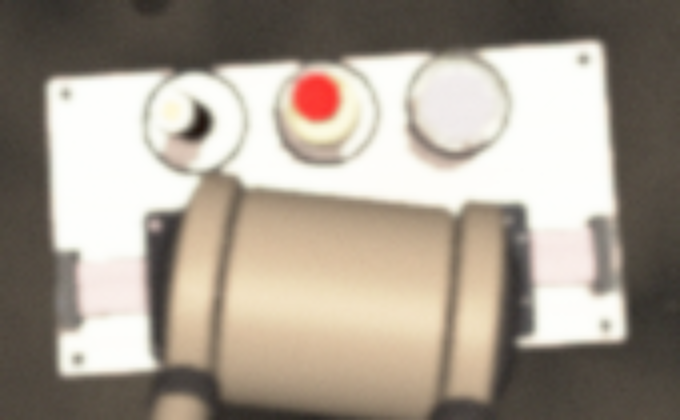

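No contact yet. The head's left edge stays visible at crop x≈147, which works as a monitor. Now I creep forward at 8 mm/s.

Call:
jog_arm --targets '[{"xyz": [0, -0.0125, 0], "spin": 0}, {"xyz": [0, -0.0125, 0], "spin": 0}, {"xyz": [0, -0.0125, 0], "spin": 0}, {"xyz": [0, -0.0125, 0], "spin": 0}, {"xyz": [0, -0.0125, 0], "spin": 0}, {"xyz": [0, -0.0125, 0], "spin": 0}, {"xyz": [0, -0.0125, 0], "spin": 0}, {"xyz": [0, -0.0125, 0], "spin": 0}, {"xyz": [0, -0.0125, 0], "spin": 0}, {"xyz": [0, -0.0125, 0], "spin": 0}]'

```text
time: 5.2
tool_pos: [520.6, 29.1, 52.3]
tcp_rot: [3.142, -0.0, 0.066]
contact_force: [0.2, 0.7, 0.6]
grip_width: 0.4
finger_force: 0.0
```

Call:
jog_arm --targets '[{"xyz": [0, -0.0125, 0], "spin": 0}, {"xyz": [0, -0.0125, 0], "spin": 0}, {"xyz": [0, -0.0125, 0], "spin": 0}, {"xyz": [0, -0.0125, 0], "spin": 0}, {"xyz": [0, -0.0125, 0], "spin": 0}, {"xyz": [0, -0.0125, 0], "spin": 0}, {"xyz": [0, -0.0125, 0], "spin": 0}, {"xyz": [0, -0.0125, 0], "spin": 0}, {"xyz": [0, 0, 0], "spin": 0}, {"xyz": [0, 0, 0], "spin": 0}]'

```text
time: 6.45
tool_pos: [520.1, 37.1, 52.3]
tcp_rot: [-3.142, -0.0, 0.066]
contact_force: [-0.1, -0.3, 0.2]
grip_width: 0.5
finger_force: 0.2
```

```bash
cat >> h.py <<'E'
def edge(im):
    "mean column (crop px) of head's left edge on rows where it stands against the white plate"
    g=cv2.cvtColor(im,cv2.COLOR_BGR2GRAY).astype(float); out=[]
    for r in list(range(220,228))+list(range(246,252)):
        w=g[r,184:225]; i=np.argmax(w<120); out.append(184+i-(120-w[i])/(w[i-1]-w[i]))
    return (np.median(out)-164.625)*4
def report():
    P,yaw,ex,ey,o=frame(); s=bot.get_obs(); q=s['tool_pos'][:2]
    im=bot.capture("top"); e=edge(im); e0=edge(cv2.imread("pics/top0.png"))
    print("local y",((q-o)@ey).round(2),"F along rail",(s['contact_force'][:2]@ey).round(2),"left edge",e.round(1),"from start px",(e-e0).round(1),"mm",(-(e-e0)*92/157).round(1),"t",s['time'])
    return im
E
python3 -c "
from h import *
report()"
```

```text
local y 1.43 F along rail -0.33 left edge 122.9 from start px -28.4 mm 16.6 t 6.45
```

Run:
```python
from h import *
a=report()[165:270,165:335]; b=cv2.imread("pics/top0.png")[165:270,165:335]
cv2.imwrite("pics/t2.png",cv2.resize(np.hstack([b[30:,:90],a[30:,:90]]),None,fx=4,fy=4))
```

```text
local y 1.43 F along rail -0.54 left edge 123.0 from start px -28.3 mm 16.6 t 6.5
```

View pics/t2.png

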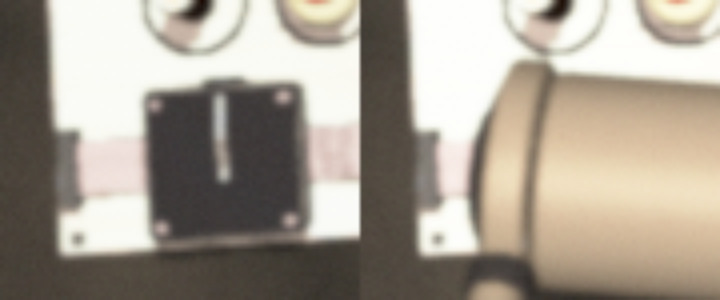

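The wrist now hides the head's edge in the top view at (478,150), so that reading is not reliable. I switch to the scene camera.

Run:
```python
from h import *
a=bot.capture("scene")[200:320,150:290]; b=cv2.imread("pics/scene0.png")[200:320,150:290]
cv2.imwrite("pics/s2.png",cv2.resize(np.hstack([b,a]),(784,336),interpolation=2))
```

```text
(no output)
```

View pics/s2.png

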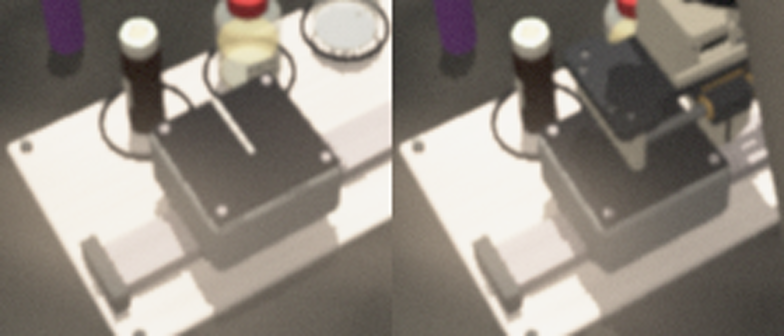

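The scene crops show the vial standing untouched. The head's near screw went from (222,210) to (215,212), so the head moved only a few mm. I track that corner by template matching.

```bash
cat >> h.py <<'E'
def track():
    P,yaw,ex,ey,o=frame(); k=8; s=bot.get_obs(); q=s['tool_pos'][:2]
    up=lambda i:cv2.resize(cv2.cvtColor(i,cv2.COLOR_BGR2GRAY),None,fx=k,fy=k,interpolation=cv2.INTER_CUBIC)
    b=cv2.imread("pics/scene0.png"); a=bot.capture("scene"); x,y=218,264; w,h=22,22
    m=cv2.matchTemplate(up(a[235:300,180:260]),up(b[y:y+h,x:x+w]),cv2.TM_CCOEFF_NORMED)
    _,v,_,l=cv2.minMaxLoc(m); n=np.array([180+l[0]/k,235+l[1]/k])
    c=np.array([w/2,h/2]); d=(ray("scene",n+c,85.5)-ray("scene",np.array([x,y])+c,85.5))[:2]
    print("score %.2f px shift %s head moved along %.1f across %.1f | tcp local y %.2f F %.2f t %.2f"%(v,n-[x,y],d@ey,d@ex,(q-o)@ey,s['contact_force'][:2]@ey,s['time']))
E
python3 -c "
from h import *
track()"
```

```text
score 0.92 px shift [-1.875  0.75 ] head moved along 3.5 across 0.4 | tcp local y 1.42 F -1.33 t 6.60
```

Call:
jog_arm --targets '[{"xyz": [0, -0.0125, 0], "spin": 0}, {"xyz": [0, -0.0125, 0], "spin": 0}, {"xyz": [0, -0.0125, 0], "spin": 0}, {"xyz": [0, -0.0125, 0], "spin": 0}, {"xyz": [0, -0.0125, 0], "spin": 0}, {"xyz": [0, -0.0125, 0], "spin": 0}, {"xyz": [0, -0.0125, 0], "spin": 0}, {"xyz": [0, -0.0125, 0], "spin": 0}, {"xyz": [0, 0, 0], "spin": 0}, {"xyz": [0, 0, 0], "spin": 0}]'

```text
time: 7.9
tool_pos: [519.6, 44.2, 52.3]
tcp_rot: [3.14, 0.0, 0.066]
contact_force: [-0.1, -6.1, -0.4]
grip_width: 0.5
finger_force: 3.0
```

```bash
python3 -c "
from h import *
track()"
```

```text
score 0.92 px shift [-5.25  2.75] head moved along 10.3 across -0.1 | tcp local y 8.55 F -6.10 t 7.90
```

Call:
jog_arm --targets '[{"xyz": [0, -0.005, 0], "spin": 0}, {"xyz": [0, -0.005, 0], "spin": 0}, {"xyz": [0, -0.005, 0], "spin": 0}, {"xyz": [0, -0.005, 0], "spin": 0}, {"xyz": [0, 0, 0], "spin": 0}, {"xyz": [0, 0, 0], "spin": 0}, {"xyz": [0, 0, 0], "spin": 0}, {"xyz": [0, 0, 0], "spin": 0}, {"xyz": [0, 0, 0], "spin": 0}, {"xyz": [0, 0, 0], "spin": 0}]'

```text
time: 9.2
tool_pos: [519.6, 44.6, 52.4]
tcp_rot: [3.139, 0.0, 0.066]
contact_force: [-0.5, -12.6, 0.8]
grip_width: 0.4
finger_force: 6.1
```

```bash
python3 -c "
from h import *
track()"
```

```text
score 0.89 px shift [-5.25  2.75] head moved along 10.3 across -0.1 | tcp local y 8.97 F -12.53 t 9.20
```

Call:
jog_arm --targets '[{"xyz": [0, -0.005, 0], "spin": 0}, {"xyz": [0, 0, 0], "spin": 0}, {"xyz": [0, -0.005, 0], "spin": 0}, {"xyz": [0, 0, 0], "spin": 0}, {"xyz": [0, 0, 0], "spin": 0}, {"xyz": [0, 0, 0], "spin": 0}, {"xyz": [0, 0, 0], "spin": 0}, {"xyz": [0, 0, 0], "spin": 0}, {"xyz": [0, 0, 0], "spin": 0}, {"xyz": [0, 0, 0], "spin": 0}]'

```text
time: 10.5
tool_pos: [519.6, 44.8, 52.4]
tcp_rot: [3.138, 0.0, 0.066]
contact_force: [-0.8, -15.8, 0.2]
grip_width: 0.2
finger_force: 7.7
```

```bash
python3 -c "
from h import *
track()"
```

```text
score 0.90 px shift [-5.375  2.75 ] head moved along 10.5 across 0.0 | tcp local y 9.09 F -15.74 t 10.50
```

Run:
```python
from h import *
a=bot.capture("scene")[180:320,150:330]; b=bot.capture("top")[165:270,165:335]
cv2.imwrite("pics/s3.png",np.vstack([cv2.resize(a,(720,560)[:2],interpolation=2)]))
print(bot.get_obs()['moment'])
```

```text
[-2.3408127   0.06365101  0.02980909]
```

View pics/s3.png

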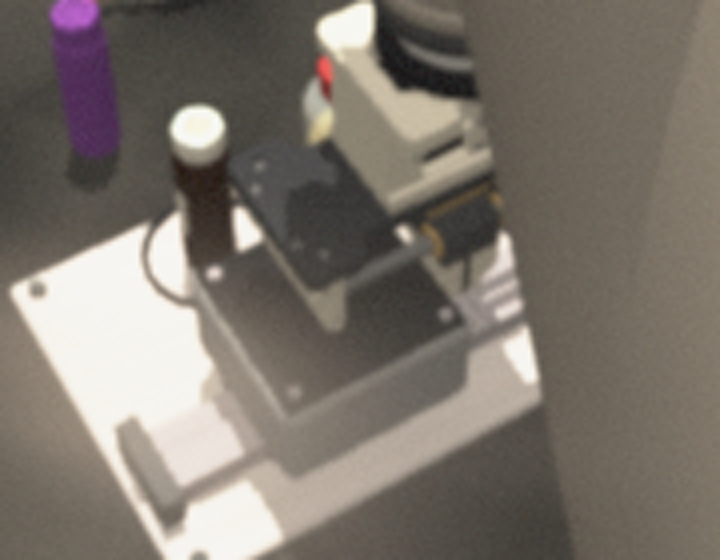

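Nothing else is in contact: the body clears the head, and the vial stands free at (205,200). The head sits against the first ridge. The commanded position is only about 2.5 mm ahead, so a slip cannot run past the stop. I continue in small increments.

Call:
jog_arm --targets '[{"xyz": [0, -0.005, 0], "spin": 0}, {"xyz": [0, 0, 0], "spin": 0}, {"xyz": [0, -0.005, 0], "spin": 0}, {"xyz": [0, 0, 0], "spin": 0}, {"xyz": [0, 0, 0], "spin": 0}, {"xyz": [0, 0, 0], "spin": 0}, {"xyz": [0, 0, 0], "spin": 0}, {"xyz": [0, 0, 0], "spin": 0}, {"xyz": [0, 0, 0], "spin": 0}, {"xyz": [0, 0, 0], "spin": 0}]'

```text
time: 11.9
tool_pos: [519.5, 45.4, 52.4]
tcp_rot: [3.138, 0.0, 0.066]
contact_force: [-0.9, -17.5, 0.3]
grip_width: 0.2
finger_force: 8.2
```

```bash
python3 -c "
from h import *
track()
s=bot.get_obs();print(s['contact_force'],s['moment'],s['tool_pos'],s['tcp_rot'])"
```

```text
score 0.89 px shift [-5.625  3.   ] head moved along 11.1 across -0.2 | tcp local y 9.70 F -17.37 t 11.90
[ -1.02693654 -18.01013067  -0.44010231] [-2.46375675  0.15128466  0.04710224] [519.57632871  45.39875299  52.38911218] [3.13755538e+00 1.44071566e-04 6.62729678e-02]
```

Call:
jog_arm --targets '[{"xyz": [0, -0.005, 0], "spin": 0}, {"xyz": [0, 0, 0], "spin": 0}, {"xyz": [0, -0.005, 0], "spin": 0}, {"xyz": [0, 0, 0], "spin": 0}, {"xyz": [0, -0.005, 0], "spin": 0}, {"xyz": [0, 0, 0], "spin": 0}, {"xyz": [0, 0, 0], "spin": 0}, {"xyz": [0, 0, 0], "spin": 0}, {"xyz": [0, 0, 0], "spin": 0}, {"xyz": [0, 0, 0], "spin": 0}]'

```text
time: 13.2
tool_pos: [519.3, 48.3, 52.3]
tcp_rot: [3.14, 0.0, 0.066]
contact_force: [0.2, -6.6, -0.5]
grip_width: 0.6
finger_force: 3.9
```

```bash
python3 -c "
from h import *
track()"
```

```text
score 0.92 px shift [-7.25  3.75] head moved along 14.1 across -0.0 | tcp local y 12.59 F -6.61 t 13.20
```

Call:
jog_arm --targets '[{"xyz": [0, -0.005, 0], "spin": 0}, {"xyz": [0, 0, 0], "spin": 0}, {"xyz": [0, -0.005, 0], "spin": 0}, {"xyz": [0, 0, 0], "spin": 0}, {"xyz": [0, -0.005, 0], "spin": 0}, {"xyz": [0, 0, 0], "spin": 0}, {"xyz": [0, 0, 0], "spin": 0}, {"xyz": [0, 0, 0], "spin": 0}, {"xyz": [0, 0, 0], "spin": 0}, {"xyz": [0, 0, 0], "spin": 0}]'

```text
time: 14.5
tool_pos: [519.2, 50.3, 52.3]
tcp_rot: [3.141, 0.0, 0.066]
contact_force: [0.1, -4.9, -0.4]
grip_width: 1.1
finger_force: 2.7
```

```bash
python3 -c "
from h import *
track()"
```

```text
score 0.91 px shift [-8.375  4.375] head moved along 16.3 across -0.1 | tcp local y 14.65 F -4.88 t 14.50
```

Call:
jog_arm --targets '[{"xyz": [0, -0.005, 0], "spin": 0}, {"xyz": [0, 0, 0], "spin": 0}, {"xyz": [0, -0.005, 0], "spin": 0}, {"xyz": [0, 0, 0], "spin": 0}, {"xyz": [0, -0.005, 0], "spin": 0}, {"xyz": [0, 0, 0], "spin": 0}, {"xyz": [0, 0, 0], "spin": 0}, {"xyz": [0, 0, 0], "spin": 0}, {"xyz": [0, 0, 0], "spin": 0}, {"xyz": [0, 0, 0], "spin": 0}]'

```text
time: 15.8
tool_pos: [519.1, 52.0, 52.3]
tcp_rot: [-3.141, -0.0, 0.066]
contact_force: [0.6, 0.1, 0.2]
grip_width: 0.6
finger_force: 0.1
```

```bash
python3 -c "
from h import *
track()"
```

```text
score 0.90 px shift [-9.25  4.75] head moved along 17.9 across -0.0 | tcp local y 16.33 F 0.09 t 15.80
```

Force has dropped to zero, past the ridge. I back off a little and see where the head settles.

Call:
jog_arm --targets '[{"xyz": [0, 0.05, 0], "spin": 0}, {"xyz": [0, 0.1, 0], "spin": 0}, {"xyz": [0, 0.2, 0], "spin": 0}, {"xyz": [0, 0.3, 0], "spin": 0}, {"xyz": [0, 0.3, 0], "spin": 0}, {"xyz": [0, 0.3, -0.1], "spin": 0}, {"xyz": [0, 0.3, -0.3], "spin": 0}, {"xyz": [0, 0.1, -0.4], "spin": 0}, {"xyz": [0, 0, -0.2], "spin": 0}, {"xyz": [0, 0, 0], "spin": 0}]'

```text
time: 17.1
tool_pos: [528.4, -81.2, 133.4]
tcp_rot: [3.14, -0.003, 0.065]
contact_force: [-0.3, 0.5, 0.3]
grip_width: 0.1
finger_force: 0.0
```

Run:
```python
from h import *
track()
a=bot.capture("top")[165:270,165:335]
cv2.imwrite("pics/t3.png",cv2.resize(a,None,fx=4,fy=4,interpolation=2))
```

```text
score 0.96 px shift [-9.25  4.75] head moved along 17.9 across -0.0 | tcp local y -117.17 F 0.48 t 17.10
```

View pics/t3.png

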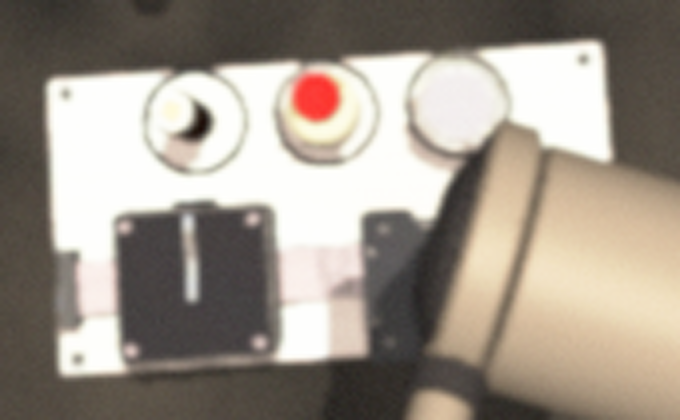

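The view is clear: the head top's screws are at crop (125,227), (252,218), (260,343), (131,350). The head moved 18 mm and stayed put; the vial, bottle and beaker are unmoved. I check its absolute place against the station rings and both cameras.

Run:
```python
from h import *
P,yaw,ex,ey,o=frame(); loc=lambda q:np.array([(q[:2]-o)@ex,(q[:2]-o)@ey]).round(1)
t=lambda p,z:loc(ray("top",np.array(p)/4+164.625,z))
for n,p in(("L",(195,121)),("M",(328,112)),("R",(458,104))): print("ring",n,t(p,11))
for n,p in(("plate screw",(66,93)),("",(584,59)),("",(605,325)),("",(78,358))): print(n,t(p,8))
S=[t(p,85.5) for p in[(125,227),(252,218),(260,343),(131,350)]]; print("head screws",S,np.mean(S,0))
print("marker line",t((191,220),85.5),t((193,298),85.5))
# stops: end stops of rail
print("end blocks",t((67,290),30),t((600,255),30))
# scene camera: plate screws and head screws by blob centroid around predicted pixel
s=bot.capture("scene"); cv2.imwrite("pics/s4.png",cv2.resize(s[195:325,150:350],None,fx=4,fy=4,interpolation=2)[:,:800])
```

```text
ring L [66.5 85.6]
ring M [66.7 -0.4]
ring R [ 66.3 -84.2]
plate screw [ 90.4 168.9]
 [  90.3 -167.4]
 [ -79.7 -167.4]
 [-79.7 168.6]
head screws [array([  1. , 119.9]), array([ 1.5, 44.7]), array([-71.3,  44.1]), array([-70.7, 119.8])] [-34.875  82.125]
marker line [ 2.6 80.7] [-42.9  81.9]
end blocks [-35.5 168.7] [ -34.8 -164.8]
```

View pics/s4.png

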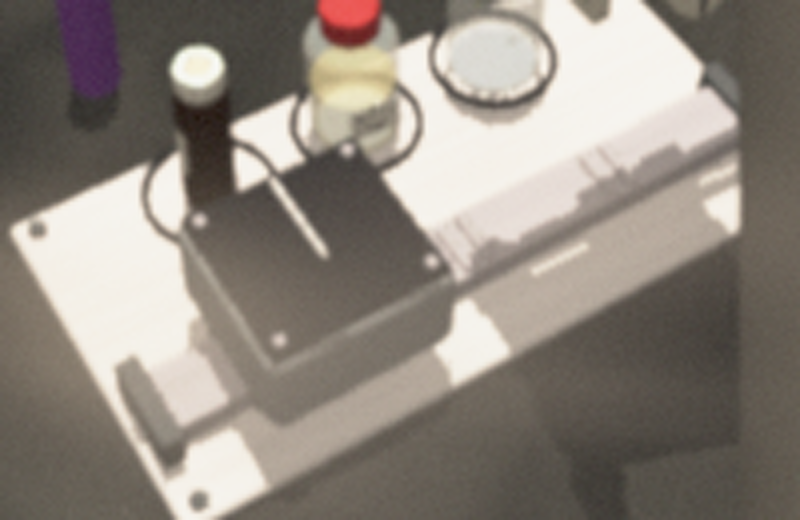

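Run:
```python
from h import *
P,yaw,ex,ey,o=frame(); loc=lambda q:np.array([(q[:2]-o)@ex,(q[:2]-o)@ey]).round(1)
t=lambda p,z:loc(ray("scene",np.array(p)/4+[149.625,194.625],z))
S=[t(p,85.5) for p in[(199,220),(348,150),(432,262),(280,341)]]; print(S,np.mean(S,0))
print("plate screws",t((38,230),8),t((199,500),8)); print("rings",t((212,196),10),t((357,122),11),t((492,60),11))
print("stop ridges",[t(p,26) for p in[(439,236),(464,223),(585,159),(607,147)]])
```

```text
[array([  2.4, 120. ]), array([ 1.9, 43.6]), array([-70.2,  43.7]), array([-70.6, 119.8])] [-34.125  81.775]
plate screws [ 90.3 168.7] [-78.9 168.1]
rings [63.  86.8] [65.5  1.1] [ 64.6 -82.2]
stop ridges [array([-25.6,   9.5]), array([-25.4,  -4.9]), array([-24.1, -77.9]), array([-23.7, -91.8])]
```

Both cameras put the head at about +81.5, and the frame is good to 0.5 mm by rings and screws. That is past the first ridge but about 3.5 mm short of +85. I go back and nudge it the rest of the way.

Call:
jog_arm --targets '[{"xyz": [0, 0, 0.2], "spin": 0}, {"xyz": [0, -0.1, 0.4], "spin": 0}, {"xyz": [0, -0.2, 0.3], "spin": 0}, {"xyz": [0, -0.3, 0.1], "spin": 0}, {"xyz": [0, -0.3, 0], "spin": 0}, {"xyz": [0, -0.3, 0], "spin": 0}, {"xyz": [0, -0.2, 0], "spin": 0}, {"xyz": [0, -0.1, 0], "spin": 0}, {"xyz": [0, 0, 0], "spin": 0}, {"xyz": [0, 0, 0], "spin": 0}]'

```text
time: 18.5
tool_pos: [520.0, 39.3, 52.3]
tcp_rot: [3.141, -0.0, 0.065]
contact_force: [0.7, -0.3, 0.2]
grip_width: 0.6
finger_force: 0.0
```

```bash
python3 -c "
from h import *
track()"
```

```text
score 0.96 px shift [-9.25  4.75] head moved along 17.9 across -0.0 | tcp local y 3.57 F -0.33 t 18.50
```

Call:
jog_arm --targets '[{"xyz": [0, -0.04, 0], "spin": 0}, {"xyz": [0, -0.05, 0], "spin": 0}, {"xyz": [0, -0.03, 0], "spin": 0}, {"xyz": [0, -0.02, 0], "spin": 0}, {"xyz": [0, -0.01, 0], "spin": 0}, {"xyz": [0, -0.01, 0], "spin": 0}, {"xyz": [0, -0.01, 0], "spin": 0}, {"xyz": [0, -0.01, 0], "spin": 0}, {"xyz": [0, 0, 0], "spin": 0}, {"xyz": [0, 0, 0], "spin": 0}]'

```text
time: 19.8
tool_pos: [519.0, 54.4, 52.3]
tcp_rot: [-3.141, -0.0, 0.066]
contact_force: [1.1, -0.8, -0.6]
grip_width: 0.6
finger_force: 0.0
```

```bash
python3 -c "
from h import *
track()"
```

```text
score 0.92 px shift [-10.75    5.625] head moved along 20.9 across -0.2 | tcp local y 18.77 F -0.84 t 19.80
```

The head is now 20.9 mm along (≈84.5) and has run ahead of the finger, which fits dropping in. I back off and verify.

Call:
jog_arm --targets '[{"xyz": [0, 0.05, 0], "spin": 0}, {"xyz": [0, 0.1, 0], "spin": 0}, {"xyz": [0, 0.2, 0], "spin": 0}, {"xyz": [0, 0.3, 0], "spin": 0}, {"xyz": [0, 0.3, 0], "spin": 0}, {"xyz": [0, 0.3, -0.1], "spin": 0}, {"xyz": [0, 0.3, -0.3], "spin": 0}, {"xyz": [0, 0.1, -0.4], "spin": 0}, {"xyz": [0, 0, -0.2], "spin": 0}, {"xyz": [0, 0, 0], "spin": 0}]'

```text
time: 21.1
tool_pos: [528.2, -78.8, 133.4]
tcp_rot: [3.14, -0.003, 0.065]
contact_force: [-0.9, -0.1, -0.0]
grip_width: 0.3
finger_force: 0.0
```

```bash
cat > v.py <<'E'
from h import *
track()
P,yaw,ex,ey,o=frame(); loc=lambda q:np.array([(q[:2]-o)@ex,(q[:2]-o)@ey])
def blobs(n,z,pts,off):
    k=8; up=lambda i:cv2.resize(cv2.cvtColor(i,cv2.COLOR_BGR2GRAY),None,fx=k,fy=k,interpolation=cv2.INTER_CUBIC)
    im=bot.capture(n); out=[]
    for p in pts:
        c=np.round(np.array(p)+off).astype(int); g=up(im[c[1]-4:c[1]+5,c[0]-4:c[0]+5]); g=cv2.GaussianBlur(g,(0,0),5)
        l=cv2.minMaxLoc(g[16:-16,16:-16])[3]; out.append(loc(ray(n,(c-4+(np.array(l)+16.5)/k-.5),z)))
    print(n,np.round(out,1).tolist(),np.mean(out,0).round(1))
blobs("scene",85.5,np.array([(199,220),(348,150),(432,262),(280,341)])/4+[149.6,194.6],[-1.5,.9])
blobs("top",85.5,np.array([(125,227),(252,218),(260,343),(131,350)])/4+164.6,[-1.3,.1])
d=[cv2.absdiff(cv2.GaussianBlur(bot.capture("top"),(0,0),1),cv2.GaussianBlur(cv2.imread("pics/top0.png"),(0,0),1)).max(2)[178:205,a:b].max() for a,b in((198,228),(230,262))]
print("vial, bottle change",d)
E
python3 v.py
```

```text
score 0.95 px shift [-10.625   5.5  ] head moved along 20.6 across -0.1 | tcp local y -114.79 F 0.00 t 21.10
scene [[9.9, 123.7], [2.7, 46.4], [-69.1, 46.3], [-69.5, 122.4]] [-31.5  84.7]
top [[8.1, 127.4], [1.5, 46.9], [-71.0, 46.9], [-75.5, 129.0]] [-34.2  87.5]
vial, bottle change [np.uint8(24), np.uint8(25)]
```

```bash
python3 -c "
from plant import bot
print(bot.close_job())"
```

```text
the job is handed in; nothing more can be done
None
```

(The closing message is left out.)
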